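# Hold a spring clip open around the blue order card

### The job

Take the orange spring clip off the parking rail by squeezing its handles, carry it to the blue order card and hold it squeezed wide open astride the middle of the card's top edge, square to the card, one jaw on each side and reaching 2 to 3 cm below the edge, with no part of the clip touching the card, so that I can slip the delivery note in. Finish while still holding it like that, neither releasing the clip nor letting it shut; leave the blue stand where it is and do not disturb anything else.

Things in the scene. Friction and masses are not known exactly. Their poses are not given: they have to be found in the camera images.
- clip: Orange 70 g spring clip like a big clothes peg. Origin on its hinge pin; z up to the handles, y along the pin and the edge it grips, x the line along which handles are squeezed and jaws spread. Starts shut on the rail's plate, handles up, pin 85 mm above the bench; a black seat between the jaws, 8 (x) x 24 (y) mm, ending 10 mm below the pin, rests on the plate's edge.
- clip_lever_a (a joint): Swing of each lever of the orange clip, rad: 0 shut, 0.30 fully squeezed at the stop (both levers move alike). A spring drives it to 0: squeezing takes about 3 N at each handle roll to start, 10 N at the stop. Pinch the rolls together from above, across the clip's x; jaws then spread and let go of the plate.
- clip_pad_a (a point): Centre of the rubber roll (radius 5, 30 mm long along y) ending the orange clip's handle on the clip's +x side. Shut: 28 mm from the pin in x and 44 above it (66 over both rolls); at the stop: 14 mm and 50 above (37 over both rolls).
- clip_pad_b (a point): The same roll on the orange clip's -x side.
- clip_jaw_a (a point): Centre of the rubber tip (radius 2.5, 28 mm long along y) of the orange clip's jaw on the clip's +x side. Shut: 4 mm from the pin in x, 55 below it; at the stop: 20 mm and 51 below, leaving about 35 mm clear between the tips.
- clip_jaw_b (a point): The same jaw tip on the orange clip's -x side.
- rail: Fixed parking rail: white base 70 (x) x 270 (y) x 12 mm high with an upright aluminium plate 4 mm thick (x), 260 mm long (y), top edge 75 mm above the bench. Origin at the centre of the underside. The orange and grey clips sit on it, at least 90 mm apart, in either order.
- card_blue: Blue card on a loose 0.7 kg stand: dark steel foot 60 (x) x 90 (y) x 16 mm high, holding a stiff upright card 3 thick (x), 90 wide (y), top edge 120 above the bench, blank white label on both faces. Origin at the centre of the underside; x across the card, y along its top edge, z up.
- card_blue_top (a point): Middle of the blue card's top edge; axes as the stand's.
- card_red: Bystander: red card on a stand of the same make; origin at the centre of the underside.
- card_green: Bystander: green card on a stand of the same make; origin at the centre of the underside.
- clip_grey: Bystander: grey clip of the same make on the same rail; origin on its hinge pin.
- tape: Bystander: roll of brown tape lying flat, 100 mm across, 48 high; origin at the centre of its underside.
- marker: Bystander: black marker 140 mm long (x), 16 wide, 14 high; origin at the centre of its underside.
- carton: Bystander: closed carton 90 (x) x 130 (y) x 70 mm high; origin at the centre of its underside.
- bottle: Bystander: white bottle, radius 28, 150 mm high; origin at the centre of its underside.
Things that resemble listed ones, but are neither listed nor needed, are in the scene too. What is shaped like the card_blue but pink is not meant.

How it is judged:
On the way:
1. the orange clip is squeezed open and lifted clear of the rail (value of joint clip_lever_a above 0.15 rad and z of clip in the frame of rail above 0.13 m and contact force between clip and the fingers above 3 N), for 0.2 s.
At the end, for the whole second after the job is handed in: Fingers hold the clip (over 4 N), squeezed past 0.22 rad, at rest, off the card (under 0.3 N); jaw tips either side, over 6 mm from mid-plane, 15 mm below the edge, 30 mm at most from its middle; clip square and upright within 0.26 rad; blue stand upright, moved under 20 mm (value of joint clip_lever_a above 0.22 rad and ((x of clip_jaw_a in the frame of card_blue_top above 0.006 m and x of clip_jaw_b in the frame of card_blue_top below -0.006 m) or (x of clip_jaw_b in the frame of card_blue_top above 0.006 m and x of clip_jaw_a in the frame of card_blue_top below -0.006 m)) and z of each of clip_jaw_a, clip_jaw_b in the frame of card_blue_top below -0.015 m and y of clip_jaw_a in the frame of card_blue_top between -0.03 and 0.03 m and y of clip_jaw_b in the frame of card_blue_top between -0.03 and 0.03 m and angle between the x axis of clip and the x axis of card_blue, either way round below 0.26 rad and angle between clip's own z axis and vertical below 0.26 rad and contact force between clip and card_blue below 0.3 N and contact force between clip and the fingers above 4 N and linear speed of clip below 0.02 m/s and angle between card_blue's own z axis and vertical below 0.05 rad and distance of card_blue from where it was at the start of the episode below 0.02 m); the arm keeps its last pose, push and grip.
It fails at once if the grey clip is moved by more than 20 mm (distance of clip_grey from where it was at the start of the episode above 0.02 m).
It fails at once if the red or green card stand is moved by more than 30 mm (distance of any of card_red, card_green from where it was at the start of the episode above 0.03 m).
It fails at once if the tape, marker, carton or bottle is moved by more than 30 mm (distance of any of tape, marker, carton, bottle from where it was at the start of the episode above 0.03 m).
It also fails if it takes over 32 s, if anything falls off the work surface, if the arm or the gripper's body presses on something with over 40 N, if the wrist force passes 120 N, or if a joint passes its speed limit or range.

### The arm

A 6-joint arm with a two-finger parallel gripper is mounted at the origin on the work surface. World frame = base frame: x ahead of the robot, y to its left, z up, the work surface at z = 0. Lengths are in m, angles in rad, forces in N, time in s.
With the tool pointing down it reaches from about 0.25 to 0.8 m from the base axis. Payload 8.5 kg.
Tool frame: the origin (TCP) lies midway between the tips of the shut fingers; the grasp point (between the pads) lies 19 mm behind it; z points along the fingers, y is the line along which they close (so a half turn about z gives the same grasp; the last joint's range is limited). The gripper opens to 85 mm and grips with 20 to 120 N. Pads are 22 mm wide; open, the fingers measure 114 mm over their backs; the gripper's body (76 mm by 85 mm) begins 54 mm behind the grasp point. The pads swing forward as they close: fully open they stand 13 mm farther back than shut.
Start: joints at [1.222, 0.238, -0.013, 1.319, 0, 1.571], TCP at [0.179, 0.493, 0.231] pointing down, gripper open.
Joint ranges: [-2.66, 2.66], [-1.03, 1.9], [-1.14, 1.46], [-1.82, 2.27], [-1.45, 1.34], [-3.14, 3.14]. Speed limits (rad/s): [2.22, 2.22, 2.79, 3.14, 3.14, 3.14].

### API

Orientations are given as [roll, pitch, yaw] about the fixed x, y, z axes, in that order (R = Rz(yaw) Ry(pitch) Rx(roll)).
In Python, from rig import robot, imaging, hand_in gives the robot as it stands. The module is installed in compiled form; this text tells all that it offers.
- The arm moves only by the shell command python3 -m handwheel 'ROWS'. ROWS is a JSON object of lists of equal length, an entry for each row: "linear": the shift along the world's x, y, z in mm, a list of three; "yaw": the turn about the world's z in degrees; "jaw": the closure, from 0 (fully open) to 1 (shut). A call has 1 to 12 rows; each row is the pose to reach, as a shift and turn from the pose commanded when the call began; what a row does not reach only later rows make up. A row lasts 1/8 s, in which the tool goes at most 62.5 mm and 10.7 degrees, less where a joint would pass 70% of its speed; a pose out of reach is approached as far as the arm can. A call with a gripper value outside its range is refused whole. The fingers move at their own pace and stop on an object; the grip force is fixed at half the most. Time passes only in rows, so rows that repeat a pose let the fingers close. It gives the time, the measured TCP pose, the force, the opening and the grip force at its end, in the units of the state.
- robot.observe(): the state, without advancing time (a new reading comes with each control period).
- imaging.capture(name): name is "scene" or "top"; returns (picture, depth): 384x512x3 uint8, blue, green, red; 384x512 float32, m along the optical axis (not along the pixel's ray), 0 where there is no reading.
- imaging.get_calibration(name): a dict with "fx", "fy", "cx", "cy" (pixels), "T" (4x4, takes a point from camera to world coordinates). Camera axes: x right, y up, looking along -z (the intrinsics and any distortion apply to the point x, -y, -z); pixel columns grow to the right and rows downward; lengths in m; the calibration is good to about 2 mm. A picture is of the moment at which its call begins. get_calibration takes no time and is no camera call.
- hand_in(): hands the job in; it is judged then, once.
The state is a dict: "time": time; "q": joint angles; "qvel": joint speeds; "tau": joint torques, N m; "eef_pos": TCP position; "ee_rot": TCP orientation; "contact_force": force on the tool from outside, world axes, zero at the start; "ft_torque": the same for the moment, N m; "opening": finger opening in m; "grip_force": force on a finger pad.
Only numpy, scipy, OpenCV 4.12 (cv2) and the standard library are available. Lean on these libraries where they do the work, as an engineer would, in place of code of your own. Each camera call takes 0.05 s, during which the arm holds its last target. There are 200 camera calls.

## Working session

There is one attempt and no reset: what is moved stays moved. The work goes in short steps, Python scripts to look and compute and a shell command to move; the robot and the scene stay as the last step left them, time stands still between calls to the robot, and variables do not carry over. Pictures are saved under pics/ and viewed, at most 10 in all, crops included, and the job is handed in when it is done.

```bash
mkdir -p pics; cat > h.py <<'E'
import numpy as np,cv2
from rig import robot,imaging,hand_in
def cap(n):
    p,d=imaging.capture(n);return p,d,imaging.get_calibration(n)
def pts(d,c):
    v,u=np.mgrid[0:d.shape[0],0:d.shape[1]]
    X=np.stack([(u-c['cx'])/c['fx']*d,-(v-c['cy'])/c['fy']*d,-d],-1)
    return X@c['T'][:3,:3].T+c['T'][:3,3]
E
python3 - <<'E'
from h import *
for n in('scene','top'):
    p,d,c=cap(n);cv2.imwrite(f'pics/{n}0.png',p);np.savez(f'{n}0.npz',p=p,d=d)
    print(n,{k:(np.round(v,3).tolist()) for k,v in c.items()})
s=robot.observe();print(s['time'],s['eef_pos'],s['ee_rot'],s['opening'])
E
```

```text
scene {'fx': 406.014, 'fy': 406.014, 'cx': 249.05, 'cy': 195.25, 'T': [[0.815, -0.472, 0.337, 0.944], [0.579, 0.648, -0.494, -0.579], [0.015, 0.598, 0.801, 1.074], [0.0, 0.0, 0.0, 1.0]]}
top {'fx': 431.392, 'fy': 431.392, 'cx': 257.917, 'cy': 187.287, 'T': [[-0.013, 0.987, -0.158, 0.394], [-1.0, -0.017, -0.024, -0.013], [-0.026, 0.158, 0.987, 1.179], [0.0, 0.0, 0.0, 1.0]]}
0.1 [0.17930551 0.49303487 0.23073814] [-3.14029813e+00  1.23903628e-05  2.79277350e+00] 0.08562365383141243
```

View pics/scene0.png

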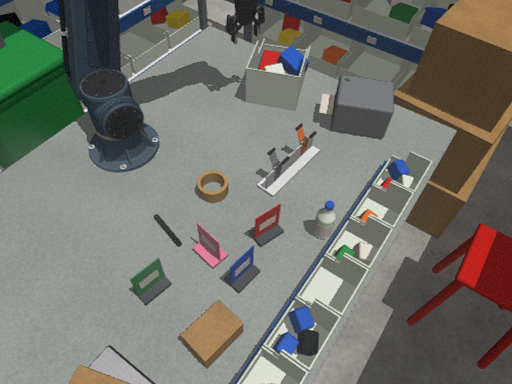

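View pics/top0.png

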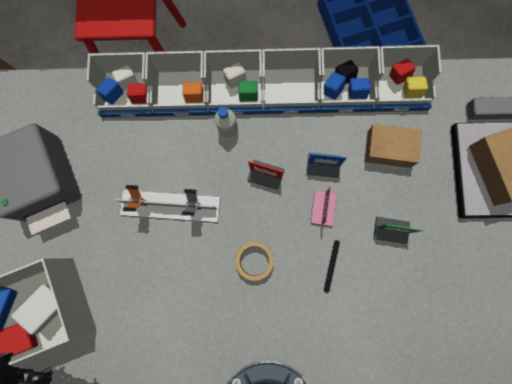

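Both views show the orange clip on the far end of the rail (scene 302,138; top 134,197), the grey clip at top (190,202), and the blue card at scene (242,264), top (327,160). 
Could be mistaken for the clip: the orange blocks in the tray (scene 368,214; top 193,92), the orange block behind (scene 335,55) and the grey clip. Could be mistaken for the card: the pink card (top 325,208), the blue blocks in the tray (top 335,85; 108,90) and the blue bottle cap (222,112). I choose the clip on the rail and the blue card on its steel foot.

```bash
python3 - <<'E'
from h import *
V={'orange':((5,20),(0.35,1.1)),'blue':((108,125),(0,1.1))}
ROI={'scene':{'clip':(285,120,320,155),'card':(222,240,262,295),'rail':(250,120,330,200)},'top':{'clip':(115,178,150,215),'card':(300,145,352,185),'rail':(112,178,228,228)}}
for n in('scene','top'):
    z=np.load(n+'0.npz');p,d=z['p'],z['d'];c=imaging.get_calibration(n);P=pts(d,c);H=cv2.cvtColor(p,cv2.COLOR_BGR2HSV)
    def m(lo,hi,roi):
        a=cv2.inRange(H,lo,hi)>0;b=np.zeros_like(a);x0,y0,x1,y1=roi;b[y0:y1,x0:x1]=1;return a&b&(d>0)
    o=P[m((3,130,60),(20,255,255),ROI[n]['clip'])];b=P[m((105,120,40),(130,255,255),ROI[n]['card'])]
    w=m((0,0,120),(180,60,255),ROI[n]['rail'])
    for nm,q in(('orange',o),('blue',b)):
        print(n,nm,len(q),'min',q.min(0).round(3),'max',q.max(0).round(3),'med',np.median(q,0).round(3))
    q=o[o[:,2]>.11];print(' orange high',q.mean(0).round(3),len(q),q.min(0).round(3),q.max(0).round(3))
    q=b[(b[:,2]>.03)]; (u,s,vt)=np.linalg.svd(q[:,:2]-q[:,:2].mean(0),full_matrices=False);t=(q[:,:2]-q[:,:2].mean(0))@vt[0]
    print(' card dir',vt[0],'mid',q[:,:2].mean(0)+vt[0]*(t.min()+t.max())/2,np.ptp(t),s)
    for nm,zz in(('plate/base',(.005,.02)),('plate',(.03,.085))):
        q=P[w];q=q[(q[:,2]>zz[0])&(q[:,2]<zz[1])]
        if len(q)>5:
            r=cv2.minAreaRect(q[:,:2].astype(np.float32)*1000);print(' rail',nm,len(q),r)
a=cv2.imread('pics/scene0.png')[110:200,245:335];b=cv2.imread('pics/top0.png')[170:230,105:235]
c=cv2.imread('pics/top0.png')[140:190,290:360]
f=lambda i,h:cv2.resize(i,None,fx=h/i.shape[0],fy=h/i.shape[0],interpolation=2)
A=f(a,300);B=f(b,180);C=f(c,220);o=np.zeros((520,700,3),np.uint8);o[:300,:300]=A;o[:180,305:305+B.shape[1]]=B;o[300:520,:C.shape[1]]=C
D=f(cv2.imread('pics/scene0.png')[235:300,215:270],220);o[300:520,350:350+D.shape[1]]=D
cv2.imwrite('pics/crop.png',o)
E
```

```text
scene orange 106 min [0.517 0.314 0.029] max [0.558 0.344 0.133] med [0.534 0.326 0.095]
scene blue 279 min [ 0.6   -0.211 -0.003] max [ 0.652 -0.109  0.125] med [ 0.645 -0.168  0.096]
 orange high [0.524 0.328 0.119] 31 [0.517 0.316 0.11 ] [0.529 0.34  0.133]
 card dir [-0.12795275 -0.99178026] mid [ 0.64580876 -0.16612719] 0.08994085315228062 [0.44836836 0.01483719]
 rail plate/base 1098 ((516.3007202148438, 308.22772216796875), (291.71942138671875, 373.4202575683594), 35.33162307739258)
 rail plate 54 ((538.198974609375, 260.09527587890625), (260.42626953125, 12.674725532531738), 83.00902557373047)
top orange 151 min [0.516 0.315 0.044] max [0.565 0.345 0.132] med [0.549 0.327 0.1  ]
top blue 223 min [ 0.634 -0.207  0.017] max [ 0.67  -0.121  0.125] med [ 0.64  -0.161  0.097]
 orange high [0.551 0.326 0.118] 38 [0.516 0.315 0.11 ] [0.565 0.337 0.132]
 card dir [0.12555155 0.9920871 ] mid [ 0.6401942  -0.16400919] 0.08607624710837551 [0.39129015 0.01243146]
 rail plate/base 1623 ((535.0359497070312, 255.80532836914062), (314.7642517089844, 124.74605560302734), 80.8661880493164)
 rail plate 123 ((537.3701171875, 260.19073486328125), (259.9501953125, 9.027493476867676), 85.00202941894531)
```

View pics/crop.png

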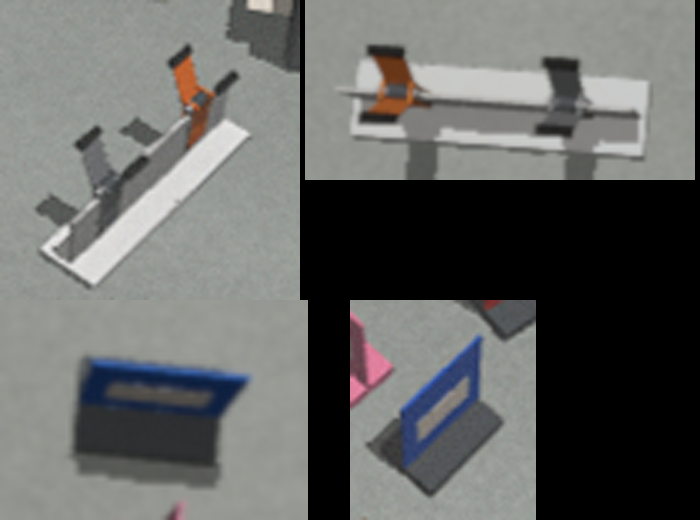

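The crops confirm the choice: the orange clip sits on the rail with its black handle rolls at crop (180,57) and (228,80), and the blue card stands on a dark foot. Next I refine the clip's centre from the rolls.

```bash
python3 - <<'E'
from h import *
for n in('scene','top'):
    z=np.load(n+'0.npz');p,d=z['p'],z['d'];P=pts(d,imaging.get_calibration(n))
    near=(np.hypot(P[...,0]-.545,P[...,1]-.327)<.06)&(d>0)
    a=near&(P[...,2]>.118)&(p.max(-1)<90)
    k,l,st,ce=cv2.connectedComponentsWithStats(a.astype(np.uint8))
    for i in range(1,k):
        if st[i,4]>4:print(n,st[i],P[l==i].mean(0).round(4),P[l==i].min(0).round(3),P[l==i].max(0).round(3))
    q=P[near&(P[...,2]>.118)];print(q.min(0),q.max(0),cv2.minAreaRect(q[:,:2].astype(np.float32)*1000))
    # card top edge
    H=cv2.cvtColor(p,cv2.COLOR_BGR2HSV)
    e=(cv2.inRange(H,(105,100,30),(130,255,255))>0)&(np.hypot(P[...,0]-.643,P[...,1]+.165)<.07)&(P[...,2]>.108)
    q=P[e];print('card',len(q),q.mean(0),cv2.minAreaRect(q[:,:2].astype(np.float32)*1000))
E
```

```text
scene [296 124   6   6  16] [0.5175 0.3291 0.1347] [0.514 0.315 0.131] [0.523 0.345 0.138]
scene [309 132   7   7  19] [0.5733 0.3222 0.134 ] [0.568 0.31  0.126] [0.577 0.338 0.14 ]
[0.51412997 0.31028476 0.11904165] [0.57913406 0.34713016 0.13981433] ((545.54248046875, 327.8525390625), (32.79953384399414, 64.61292266845703), 83.39063262939453)
card 86 [ 0.64535768 -0.1664919   0.11744936] ((645.368408203125, -166.06785583496094), (89.946044921875, 4.568063735961914), 82.84321594238281)
top [126 185  12   5  50] [0.5682 0.3256 0.1315] [0.563 0.311 0.122] [0.574 0.341 0.139]
top [123 207  13   4  40] [0.5138 0.3308 0.1318] [0.51  0.317 0.121] [0.519 0.345 0.136]
[0.5082773  0.31149131 0.11803792] [0.5738019  0.34670114 0.13853338] ((541.1561889648438, 329.2362060546875), (30.815406799316406, 65.26939392089844), 85.46601104736328)
card 78 [ 0.64056382 -0.16454147  0.11674355] ((640.95703125, -164.10806274414062), (86.0917739868164, 4.208722114562988), 83.04945373535156)
```

```bash
python3 -m handwheel '{"linear":[[45,-20,0],[95,-42,0],[145,-65,0],[195,-88,0],[245,-110,0],[300,-135,0],[345,-155,0],[364,-165,0],[364,-165,0],[364,-165,-20]],"yaw":[-10,-20,-30,-40,-50,-60,-70,-75.5,-75.5,-75.5],"jaw":[0,0,0,0,0,0,0,0,0,0]}'
python3 - <<'E'
from h import *
p,d,c=cap('scene');cv2.imwrite('pics/s1.png',cv2.resize(p[40:200,210:370],None,fx=3.6,fy=3.6,interpolation=2))
p,d,c=cap('top');print(robot.observe()['q'])
E
```

```text
time: 1.35
eef_pos: [0.5435, 0.3289, 0.212]
ee_rot: [3.14, -0.001, 1.477]
contact_force: [0.6, 0.2, -0.3]
opening: 0.0854
grip_force: 0.0
[5.44762452e-01 4.37258970e-01 2.25950100e-01 1.36317301e+00
 2.99450573e-04 2.20881371e+00]
```

View pics/s1.png

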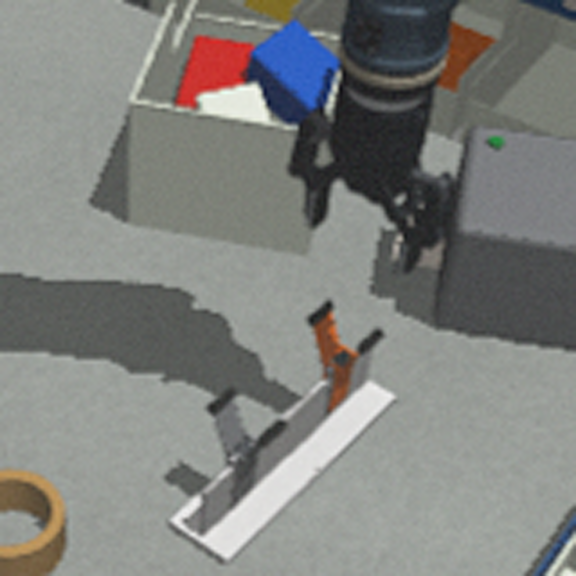

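The gripper hangs over the orange clip (crop 345,350) with its two fingers (crop 315,190 and 415,240) on either side of the handles. I descend and close.

```bash
python3 -m handwheel '{"linear":[[0,-1,-40],[0,-1,-70],[0,-1,-90],[0,-1,-100],[0,-1,-100],[0,-1,-100]],"yaw":[0,0,0,0,0,0],"jaw":[0,0,0,0,0,0]}'
python3 - <<'E'
from h import *
p,d,c=cap('scene');a=cv2.resize(p[80:200,240:360],None,fx=4.5,fy=4.5,interpolation=2)
cv2.imwrite('pics/s2.png',a)
E
```

```text
time: 2.2
eef_pos: [0.5438, 0.3278, 0.1124]
ee_rot: [3.141, -0.001, 1.476]
contact_force: [-0.4, 1.1, -0.8]
opening: 0.0855
grip_force: 0.0
```

View pics/s2.png

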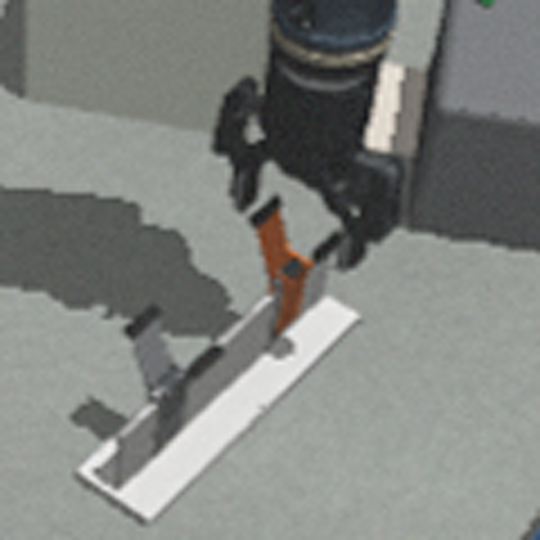

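The fingertips (crop 245,200 and 350,260) straddle the rolls (265,210 and 330,245), centred. I close now.

```bash
python3 -m handwheel '{"linear":[[0,0,-3],[0,0,-3],[0,0,-3],[0,0,-3],[0,0,-3],[0,0,-3],[0,0,-3],[0,0,-3]],"yaw":[0,0,0,0,0,0,0,0],"jaw":[0.15,0.3,0.4,0.5,0.6,0.7,0.7,0.7]}'
python3 - <<'E'
from h import *
p,d,c=cap('scene');a=cv2.resize(p[80:200,240:360],None,fx=4.5,fy=4.5,interpolation=2)
cv2.imwrite('pics/s3.png',a)
E
```

```text
time: 3.25
eef_pos: [0.546, 0.3284, 0.112]
ee_rot: [3.135, -0.004, 1.475]
contact_force: [0.9, -2.1, 20.6]
opening: 0.0337
grip_force: 57.7
```

View pics/s3.png

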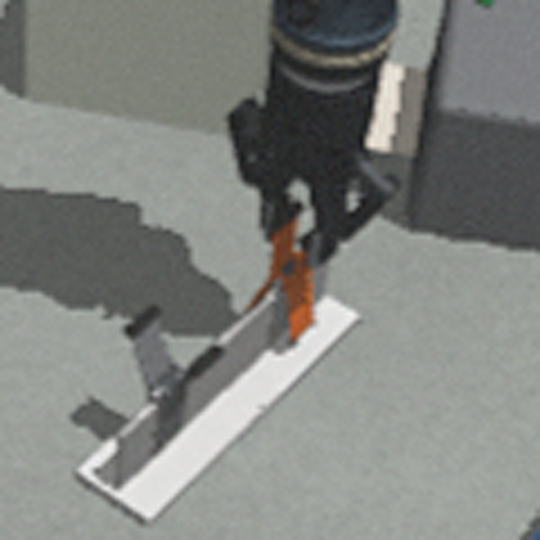

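The clip is squeezed open (opening 34 mm, jaws spread at crop 260,300 and 300,330). I lift straight up and check.

```bash
python3 -m handwheel '{"linear":[[0,0,5],[0,0,20],[0,0,50],[0,0,90],[0,0,135],[0,0,165],[0,0,165],[0,0,165]],"yaw":[0,0,0,0,0,0,0,0],"jaw":[0.7,0.7,0.7,0.7,0.7,0.7,0.7,0.7]}'
cat >> h.py <<'E'
def orange(n,zmin=.06):
    p,d,c=cap(n);s=robot.observe();t=s['eef_pos'];P=pts(d,c);H=cv2.cvtColor(p,cv2.COLOR_BGR2HSV)
    m=(cv2.inRange(H,(3,130,50),(20,255,255))>0)&(d>0)&(np.linalg.norm(P-t-[0,0,-.04],axis=-1)<.09)
    return p,m,P,t
E
python3 - <<'E'
from h import *
for n in('scene','top'):
    p,m,P,t=orange(n);q=P[m];print(n,t,len(q),(q.min(0)-t).round(4),(q.max(0)-t).round(4),np.argwhere(m).min(0),np.argwhere(m).max(0))
    if n=='scene':cv2.imwrite('pics/s4.png',cv2.resize(p[50:200,240:360],None,fx=4,fy=4,interpolation=2))
E
```

```text
time: 4.3
eef_pos: [0.5431, 0.3272, 0.2725]
ee_rot: [-3.14, 0.001, 1.475]
contact_force: [0.3, 0.1, -0.3]
opening: 0.0332
grip_force: 59.6
scene [0.54293857 0.32706749 0.27203465] 166 [-0.0226 -0.0162 -0.0744] [0.0213 0.0169 0.0209] [ 90 300] [120 315]
top [0.54288287 0.32705146 0.27188194] 187 [-0.0284 -0.0137 -0.0727] [0.0134 0.0133 0.0268] [183 105] [205 126]
```

View pics/s4.png

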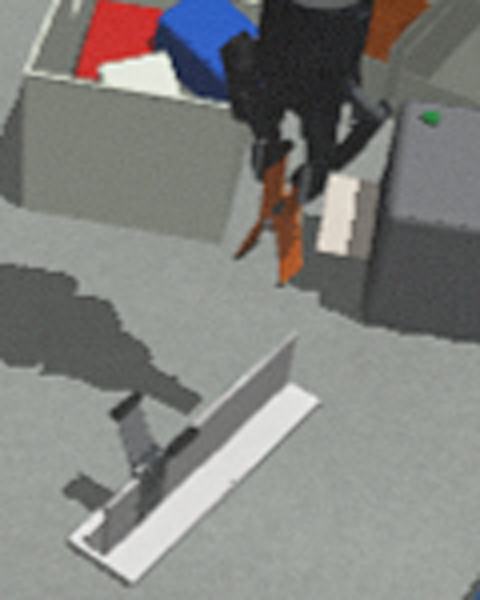

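The clip is free of the rail, open, its jaw tips at crop (238,255) and (288,280); the grey clip is unmoved. I carry it high to above the blue card.

```bash
python3 -m handwheel '{"linear":[[5,-25,5],[14,-70,5],[24,-120,5],[34,-170,5],[44,-220,5],[54,-270,5],[65,-320,5],[75,-370,5],[85,-420,5],[93,-460,5],[100,-485,5],[100,-493,5]],"yaw":[0,0,0,0,0,0,0,0,-0.5,-1,-1.5,-1.5],"jaw":[0.7,0.7,0.7,0.7,0.7,0.7,0.7,0.7,0.7,0.7,0.7,0.7]}'
python3 -m handwheel '{"linear":[[0,0,0],[0,0,-20],[0,0,-45],[0,0,-45],[0,0,-45]],"yaw":[0,0,0,0,0],"jaw":[0.7,0.7,0.7,0.7,0.7]}'
python3 - <<'E'
from h import *
o=[]
for n in('scene','top'):
    p,m,P,t=orange(n);q=P[m];print(n,t,len(q),(q.min(0)-t).round(4),(q.max(0)-t).round(4))
    H=cv2.cvtColor(p,cv2.COLOR_BGR2HSV)
    e=(cv2.inRange(H,(105,100,30),(130,255,255))>0)&(np.hypot(P[...,0]-.643,P[...,1]+.165)<.07)&(P[...,2]>.02)&(P[...,2]<.13)
    q=P[e];r=cv2.minAreaRect(q[:,:2].astype(np.float32)*1000);print('card',len(q),r)
    y,x=np.argwhere(m).mean(0).astype(int);o.append(cv2.resize(p[y-50:y+70,x-45:x+45],None,fx=4,fy=4,interpolation=2))
cv2.imwrite('pics/s5.png',np.hstack(o))
E
```

```text
time: 5.9
eef_pos: [0.6431, -0.1671, 0.2766]
ee_rot: [-3.139, -0.0, 1.447]
contact_force: [-0.5, 0.7, -0.8]
opening: 0.0332
grip_force: 59.7
time: 6.52
eef_pos: [0.6436, -0.1649, 0.2344]
ee_rot: [3.141, 0.0, 1.45]
contact_force: [-0.4, -0.5, -0.2]
opening: 0.033
grip_force: 59.7
scene [ 0.6438185 -0.1651334  0.2346196] 188 [-0.0194 -0.0142 -0.1113] [0.0243 0.0116 0.0253]
card 256 ((634.8837890625, -165.12669372558594), (87.22425842285156, 25.91959571838379), 82.58255767822266)Traceback (most recent call last):
  File "<stdin>", line 4, in <module>
    return umr_minimum(a, axis, None, out, keepdims, initial, where)
ValueError: zero-size array to reduction operation minimum which has no identity
```

```bash
python3 - <<'E'
from h import *
p,m,P,t=orange('scene');y,x=np.argwhere(m).mean(0).astype(int);print(x,y)
cv2.imwrite('pics/s5.png',cv2.resize(p[y-40:y+80,x-60:x+60],None,fx=4.5,fy=4.5,interpolation=2))
q=P[m];
for lo in(-.085,-.06,-.04,-.02,0):
    k=q[(q[:,2]-t[2]>lo)&(q[:,2]-t[2]<lo+.02)]
    if len(k):print(lo,len(k),(k.min(0)-t).round(4),(k.max(0)-t).round(4))
E
```

```text
242 241
-0.085 21 [-0.0241 -0.0139 -0.0737] [ 0.0202  0.0114 -0.0651]
-0.06 49 [-0.0205 -0.0145 -0.06  ] [ 0.0172  0.0114 -0.0405]
-0.04 34 [-0.013  -0.0129 -0.0395] [ 0.0128  0.0106 -0.02  ]
-0.02 46 [-0.0102 -0.0128 -0.0199] [ 0.0112  0.0141 -0.0006]
0 29 [-0.0112 -0.0133  0.0016] [0.0133 0.0104 0.0171]
```

View pics/s5.png

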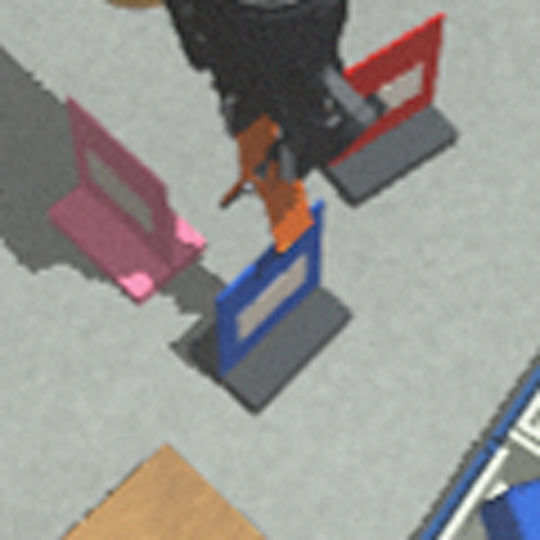

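The clip hangs above the blue card's middle, jaws (crop 228,195 and 290,240) on either side of the card's plane, square to the card, and red and pink cards are clear. I lower it 61 mm.

```bash
python3 -m handwheel '{"linear":[[1,0,-12],[1,0,-24],[1,0,-36],[1,0,-48],[1,0,-57],[1,0,-61],[1,0,-61],[1,0,-61],[1,0,-61]],"yaw":[0,0,0,0,0,0,0,0,0],"jaw":[0.7,0.7,0.7,0.7,0.7,0.7,0.7,0.7,0.7]}'
python3 - <<'E'
from h import *
p,m,P,t=orange('scene');q=P[m];print(t,q.min(0),q.max(0))
H=cv2.cvtColor(p,cv2.COLOR_BGR2HSV)
e=(cv2.inRange(H,(105,100,30),(130,255,255))>0)&(np.hypot(P[...,0]-.643,P[...,1]+.165)<.07)&(P[...,2]>.03)&(P[...,2]<.13)
b=P[e];print('card',np.median(b,0),cv2.minAreaRect(b[:,:2].astype(np.float32)*1000))
cv2.imwrite('pics/s6.png',cv2.resize(p[205:305,192:292],None,fx=5.5,fy=5.5,interpolation=2))
E
```

```text
time: 7.8
eef_pos: [0.6446, -0.1657, 0.1727]
ee_rot: [3.141, 0.0, 1.449]
contact_force: [-0.9, 0.2, -0.8]
opening: 0.0332
grip_force: 59.7
[ 0.64458611 -0.1656582   0.17264342] [ 0.61831269 -0.18030384  0.05942411] [ 0.66701818 -0.15209055  0.20025642]
card [ 0.64302289 -0.19044608  0.08784437] ((653.8698120117188, -168.26690673828125), (87.80979919433594, 21.693870544433594), 81.35474395751953)
```

View pics/s6.png

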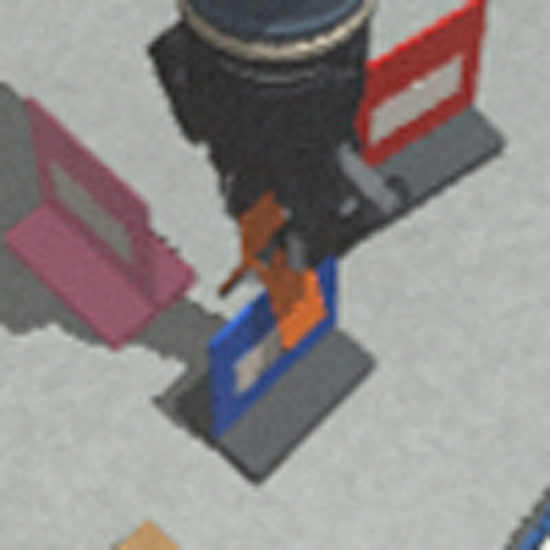

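The clip straddles the card's middle: near jaw in front of it (crop 295,335), far jaw behind its top edge (crop 232,280). There is no contact force, and the stand is unmoved.

```bash
python3 -c "
from rig import hand_in
print(hand_in())"
```

```text
the job is handed in; nothing more can be done
None
```

The job is handed in at about 8 s of the 32 s: the orange clip is held squeezed open astride the middle of the blue card's top edge, jaws about 25 mm below it, with no contact force measured and no other object seen to move; the hand-in gave no verdict.

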